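# Pack the soldering tray

## Robot

A 6-joint arm with a two-finger parallel gripper is mounted at the origin on a cart in front of the work surface, level with it; the furniture and walls round the work are solid. World frame = base frame: x ahead of the robot, y to its left, z up, the work surface at z = 0. Lengths are in m, angles in rad, forces in N, time in s.
With the tool pointing down it reaches from about 0.3 to 0.75 m from the base axis. Payload 8.5 kg.
Tool frame: the origin (TCP) lies midway between the tips of the shut fingers; the grasp point (between the pads) lies 19 mm behind it; z points along the fingers, y is the line along which they close (so a half turn about z gives the same grasp; the last joint's range is limited). The gripper opens to 88 mm and grips with 3 to 60 N. Pads are 18 mm wide; open, the fingers measure 123 mm over their backs; the gripper's body (75 mm by 187 mm) begins 45 mm behind the grasp point.
Start: joints at [-1.344, 0.381, 1.297, -0, 1.464, -0.215], TCP at [0.235, -0.497, 0.239] pointing down, gripper open.
Joint ranges: [-3.11, 3.11], [-0.89, 2.33], [0.22, 2.48], [-1.42, 4.56], [0.17, 2.85], [-2.88, 2.88]. Speed limits (rad/s): [2.39, 2.39, 3.14, 3.14, 3.14, 3.14].

## Interface

Orientations are given as a rotation vector (axis times angle).
In Python, from cell import bot, viewer, finder gives the robot as it stands. Calls block until the motion is done:
- bot.move_ptp(position, orientation): joint-space move of the TCP to a pose.
- bot.move_linear(position, ori=None, speed=0.15): straight line of the TCP; ori=None keeps the orientation; speed is the mean speed in m/s.
- bot.move_joints(angles): joint-space move.
- bot.set_gripper(opening, newtons=None): finger opening in m; newtons is the grip in N (None keeps the last); returns when the fingers have stopped.
- bot.wait(seconds).
- bot.solve_ik(position, orientation): joint angles nearest the present ones, or None.
- bot.get_obs(): the state.
- viewer.camera(name): name is "scene" or "top" or "wrist"; returns a dict with "frame" (384x512x3 uint8, red, green, blue), "fx", "fy", "cx", "cy" (pixels), "rvec" (rotation vector, rad) and "tvec" (3), from world to camera coordinates, as OpenCV has them. Camera axes: x right, y down, z forward; pixel columns grow to the right and rows downward; lengths in m; the calibration is good to about 2 mm. A picture is of the moment at which its call begins. There is no depth.
A pose or a line that the arm cannot do raises bot.Unreachable and nothing moves.
- bot.hand_in(): hands the job in; it is judged then, once.
Trained networks look in a picture, given as the dict that the camera call returned (one of the last four; its "shot" number tells which), for a name from the list of things; names that differ only in an ending like _2 or _b are one class to them, and where a whole thing is asked for, a point or a joint stands for the part that bears it (a point fixed in the world has none). Each returns a list of dicts, best first, with "score" (0 to 1); they miss things now and then, are a little off and sometimes report something else, mostly with a low value. They report only what shows in the picture. A call takes as long as a camera call.
- finder.cut_out(picture, name): "pixels" (384x512 bool, what is visible of it) and "rect" ([centre column, centre row, width, height] in pixels, round what is visible of it).
The state is a dict: "time_s": time; "joint_positions": joint angles; "qvel": joint speeds; "joint_torque": joint torques, N m; "eef_pos": TCP position; "eef_rot": TCP orientation; "contact_force": force on the tool from outside, world axes, zero at the start; "ft_torque": the same for the moment, N m; "width": finger opening in m; "gripper_force": force on a finger pad.
Only numpy, scipy, OpenCV 4.12 (cv2) and the standard library are available. Lean on these libraries where they do the work, as an engineer would, in place of code of your own. Each camera call takes 0.05 s, during which the arm holds its last target. There are 200 camera calls.

## Task

Set up the soldering tray for the next job: stand the small flux bottle in its wooden cup and the solder spool between the four wooden lugs, lay the charcoal block flat between the brass brackets, and lay the tweezers across the two notches of the rest. Leave the larger pickle bottle, which looks like the flux, and the navy ring box where they are, and never let the flux bottle tip over.

Things in the scene. Friction and masses are not known exactly. Their poses are not given: they have to be found in the camera images.
- flux_bottle: Flux bottle, to be packed: the SMALLER of two white bottles with a green screw cap. Body 36 mm diameter up to 50 mm, cap 22 mm diameter from 51 to 66 mm (top). A third such bottle, behind the tool carousel at the back, is bench clutter. Origin: centre of the underside, z up.
- pickle_bottle: Pickle bottle, a look-alike to be left where it stands: the LARGER white bottle with a green cap. Body 43 mm diameter up to 62 mm, cap 31 mm diameter up to 81 mm (top). Origin: centre of the underside, z up. (The microscope head and the lens of the lamp hang over the bench from 0.7 m ahead of the robot: carry things across the front part of the bench.)
- charcoal: Charcoal soldering block, to be packed: black block 40 x 52 x 24 mm (its x, y, z), lying flat; its upper part is slightly smaller. The collision shape is a 38 x 52 x 24 mm box. Origin: centre of the underside.
- ring_box: Ring box, a look-alike to be left where it stands: closed navy-blue box 44 x 44 x 29 mm with a pale line round it. Origin: centre of the underside.
- solder_spool: Solder spool, to be packed: white wire wound between two black flanges of 43 mm diameter, 26 mm tall, standing on a flange (flanges 4 mm thick, wound core 24 mm diameter). Origin: centre of the underside, z up. Its yaw does not matter. (Another spool at the back of the bench is clutter.)
- tweezers: Steel soldering tweezers, to be packed: lying flat, 150 mm long along their own y, 12 to 14 mm wide along x, 8 mm thick where they are gripped in the middle (10 mm over all), on the bench top (others lie below it, on the pull-out board). Origin: middle of the length, underside.
- flux_well: Grey metal plate 70 x 70 mm, fixed, in the rear row of the dark steel tray (rim 10 mm high). Origin: centre of its underside, 3 mm above the bench; x to the tray's rear, y along the row. It has a round dark-wood cup, measured from the origin: floor at 6 mm, bore 42 mm wide up to 13 mm, then a funnel to 60 mm wide at the rim, 26 mm high. The flux bottle stands in it. The row's order varies.
- spool_seat: Grey metal plate 70 x 70 mm, fixed, in the rear row of the dark steel tray (rim 10 mm high). Origin: centre of its underside, 3 mm above the bench; x to the tray's rear, y along the row. Black disc, four dark-wood lugs on the diagonals, 14 mm high, 24 mm from the centre at their foot. Floor 5 mm above the origin; open for fingers (25 mm) along x and y. The spool stands between the lugs.
- charcoal_seat: Grey metal plate 70 x 70 mm, fixed, in the rear row of the dark steel tray (rim 10 mm high). Origin: centre of its underside, 3 mm above the bench; x to the tray's rear, y along the row. Brass brackets at its corners, 15 mm high, lean outward round a floor 45 (x) by 56 mm (y), 5 mm above the origin; x sides open for fingers (40 mm). The charcoal lies in it, long side along y, either way.
- tweezer_rest: Grey metal strip 58 (x) by 216 mm (y), fixed, in front of the square holders (67 mm off centres). Origin: centre of underside, 3 mm above bench; x to the holders. Dark-wood uprights at y = -36 and 36 mm have notches: bottom 18 mm above origin, 20 mm wide, sides flaring to 34 mm at 30 mm. Between them 60 mm free for fingers, floor at 5 mm. Tweezers lie in both notches, along y, either way, centred.

How it is judged:
At the end, for the whole second after the job is handed in: Flux bottle upright on its cup's floor (8 mm off centre at most), spool on its seat (10 mm), charcoal flat in its seat (9 mm, 0.25 rad), tweezers in both notches (12 mm across, 25 mm along, 0.25 rad), all at rest; pickle bottle and ring box within 30 mm of their starts (horizontal distance between flux_bottle and flux_well below 0.008 m and z of flux_bottle in the frame of flux_well between 0.002 and 0.01 m and horizontal distance between solder_spool and spool_seat below 0.01 m and z of solder_spool in the frame of spool_seat between 0.001 and 0.009 m and horizontal distance between charcoal and charcoal_seat below 0.009 m and z of charcoal in the frame of charcoal_seat between 0.001 and 0.009 m and horizontal distance between tweezers and tweezer_rest below 0.05 m and z of tweezers in the frame of tweezer_rest between 0.013 and 0.023 m and x of tweezers in the frame of tweezer_rest between -0.012 and 0.012 m and y of tweezers in the frame of tweezer_rest between -0.025 and 0.025 m and angle between the y axis of tweezers and the y axis of tweezer_rest, either way round below 0.25 rad and angle between tweezers's own z axis and vertical below 0.15 rad and angle between the y axis of charcoal and the y axis of charcoal_seat, either way round below 0.25 rad and angle between each of charcoal, flux_bottle, solder_spool, pickle_bottle, ring_box's own z axis and vertical below 0.12 rad and linear speed of each of flux_bottle, solder_spool, charcoal, tweezers below 0.02 m/s and distance of each of pickle_bottle, ring_box from where it was at the start of the episode below 0.03 m); the robot touches nothing.
It fails at once if the flux bottle tips over (angle between flux_bottle's own z axis and vertical above 0.8 rad).
It fails at once if the pickle bottle is moved (distance of pickle_bottle from where it was at the start of the episode above 0.03 m).
It fails at once if the ring box is moved (distance of ring_box from where it was at the start of the episode above 0.03 m).
It also fails if it takes over 104 s, if anything falls off the work surface, if the arm or the gripper's body presses on something with over 40 N, if the wrist force passes 120 N, or if a joint passes its speed limit or range.

## Working session

There is one attempt and no reset: what is moved stays moved. The work goes in short steps, each a Python script; the robot and the scene stay as the last script left them, time stands still between calls to the robot, and variables do not carry over. Pictures are saved under pics/ and viewed, at most 14 in all, crops included, and the job is handed in when it is done.

```bash
mkdir -p pics; ls; cat > h.py <<'E'
import numpy as np, cv2
from cell import bot, viewer, finder
def ray(c,u,v):
    R=cv2.Rodrigues(np.array(c['rvec'],float))[0]; t=np.array(c['tvec'],float).ravel()
    d=R.T@np.array([(u-c['cx'])/c['fx'],(v-c['cy'])/c['fy'],1.]); return -R.T@t,d
def at(c,u,v,z):
    o,d=ray(c,u,v); return o+d*(z-o[2])/d[2]
def proj(c,P):
    K=np.array([[c['fx'],0,c['cx']],[0,c['fy'],c['cy']],[0,0,1.]])
    return cv2.projectPoints(np.array(P,float).reshape(-1,3),np.array(c['rvec'],float),np.array(c['tvec'],float),K,None)[0].reshape(-1,2)
def save(c,n): cv2.imwrite('pics/'+n+'.png',c['frame'][:,:,::-1])
E
python3 - <<'E'
from h import *
o=bot.get_obs(); print(o['time_s'],o['eef_rot'],o['width'])
names="flux_bottle pickle_bottle charcoal ring_box solder_spool tweezers flux_well spool_seat charcoal_seat tweezer_rest".split()
fr=[]
for n in ["scene","top"]:
    c=viewer.camera(n); save(c,n); fr.append(c['frame'])
    print(n,c['fx'],ray(c,256,192))
    for k in names:
        print(k,[(round(d['score'],2),np.round(d['rect']).astype(int).tolist(), at(c,d['rect'][0],d['rect'][1],0).round(3).tolist()) for d in finder.cut_out(c,k)[:3]])
print(bot.get_obs()['time_s'])
E
```

```text
cell.py
pics
0.0 [-3.06385160e+00 -6.88000948e-01 -1.13552231e-05] 0.08803829170663348
scene 380.0319699991386 (array([0.23248302, 0.50191763, 0.58685104]), array([ 0.41331988, -0.63172022, -0.65582287]))
flux_bottle [(0.89, [232, 184, 16, 30], [0.668, -0.059, 0.0])]
pickle_bottle [(0.63, [282, 132, 14, 34], [0.682, -0.323, 0.0])]
charcoal [(0.61, [310, 159, 29, 18], [0.552, -0.249, 0.0])]
ring_box [(0.59, [296, 176, 28, 20], [0.551, -0.165, 0.0])]
solder_spool [(0.61, [348, 149, 19, 18], [0.487, -0.343, 0.0])]
tweezers [(0.66, [310, 135, 43, 12], [0.603, -0.351, 0.0])]
flux_well [(0.97, [245, 235, 40, 36], [0.549, 0.063, 0.0])]
spool_seat [(0.6, [193, 279, 56, 44], [0.569, 0.206, 0.0])]
charcoal_seat [(0.8, [222, 257, 51, 40], [0.555, 0.136, 0.0])]
tweezer_rest [(0.79, [243, 274, 98, 88], [0.496, 0.148, 0.0])]
top 349.48783944924054 (array([ 0.44713502, -0.04714608,  0.90286969]), array([ 0.13895068, -0.03575879, -0.98971202]))
flux_bottle [(0.53, [241, 158, 13, 16], [0.662, -0.039, 0.0])]
pickle_bottle [(0.7, [282, 206, 21, 18], [0.538, -0.148, 0.0])]
charcoal [(0.61, [320, 201, 17, 22], [0.555, -0.248, 0.0])]
ring_box [(0.75, [282, 205, 18, 18], [0.541, -0.147, 0.0])]
solder_spool [(0.68, [353, 226, 17, 18], [0.49, -0.335, 0.0])]
tweezers [(0.73, [355, 165, 8, 8], [0.654, -0.342, 0.0])]
flux_well [(0.66, [202, 198, 34, 32], [0.554, 0.06, 0.0]), (0.49, [172, 197, 32, 35], [0.554, 0.137, 0.0]), (0.33, [168, 222, 87, 33], [0.491, 0.143, 0.0])]
spool_seat [(0.93, [145, 188, 29, 30], [0.576, 0.208, 0.0])]
charcoal_seat [(0.64, [173, 196, 35, 31], [0.559, 0.135, 0.0])]
tweezer_rest [(0.87, [170, 221, 89, 34], [0.494, 0.139, 0.0])]
1.1
```

```bash
python3 - <<'E'
import cv2
for n in ("scene","top"):
    cv2.imwrite(f'pics/{n}_z.png',cv2.resize(cv2.imread(f'pics/{n}.png')[100:340,100:420],None,fx=2.5,fy=2.5,interpolation=cv2.INTER_CUBIC))
E
```

```text
(no output)
```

View pics/scene_z.png

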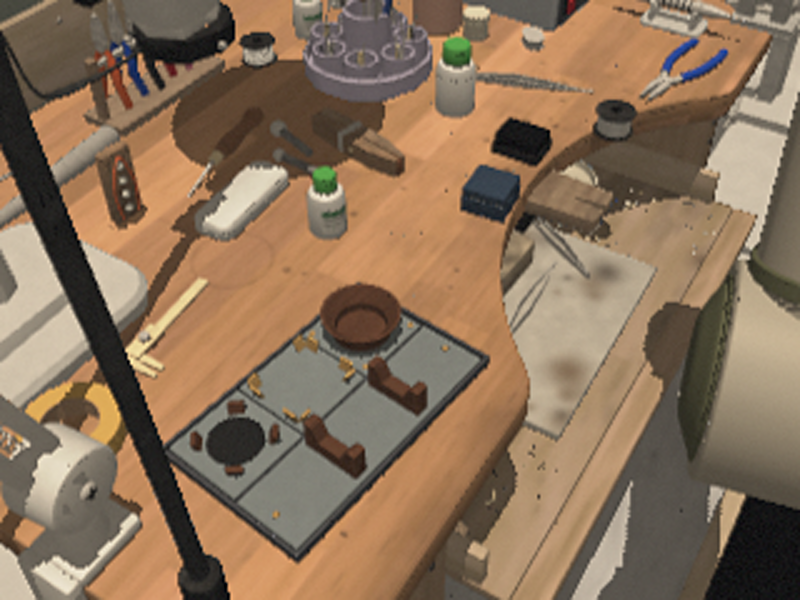

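View pics/top_z.png

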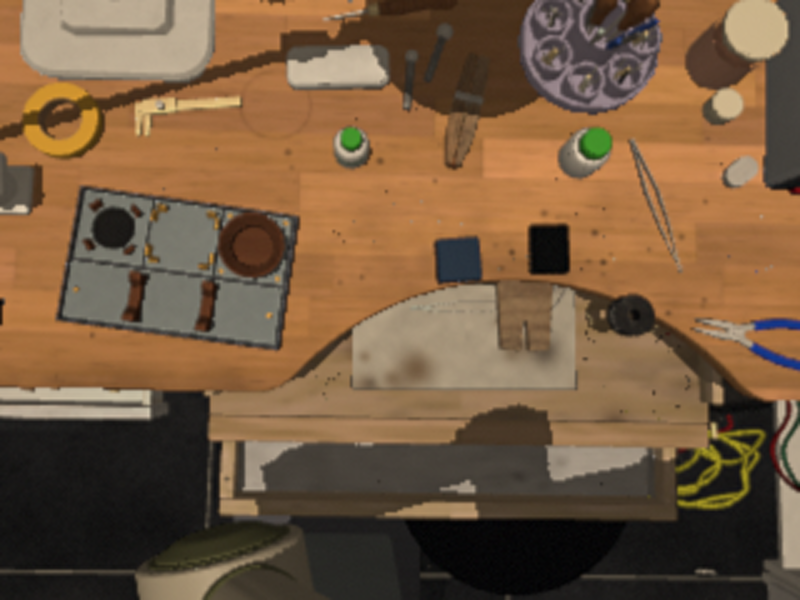

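The small bottle is the flux, at zoom (350,138) in the top view. The pickle bottle is at (596,143), the tweezers run from (632,140) to (680,268), and the spool is at (632,316). I'll refine these with the wrist camera.

```bash
cat >> h.py <<'E'
def down(phi):
    # tool z down, tool y (closing line) at angle phi from world x
    y=np.array([np.cos(phi),np.sin(phi),0]); z=np.array([0,0,-1.]); x=np.cross(y,z)
    return cv2.Rodrigues(np.column_stack([x,y,z]))[0].ravel()
def best(c,k):
    r=finder.cut_out(c,k); return r[0] if r else None
E
python3 - <<'E'
from h import *
for i,(p,ks) in enumerate([((0.47,-0.28,0.33),"pickle_bottle charcoal ring_box solder_spool tweezers flux_bottle"),((0.45,0.1,0.33),"flux_well spool_seat charcoal_seat tweezer_rest flux_bottle")]):
    for phi in (np.pi/2,-np.pi/2):
        q=bot.solve_ik(p,down(phi)); print(phi,None if q is None else np.round(q,2))
    bot.move_ptp(p,down(np.pi/2)); c=viewer.camera('wrist'); save(c,f'w{i}')
    print(bot.get_obs()['time_s'],ray(c,256,192),c['fx'])
    for k in ks.split():
        d=best(c,k)
        if d: print(k,round(d['score'],2),np.round(d['rect']).tolist(),at(c,d['rect'][0],d['rect'][1],0).round(3))
E
```

```text
1.5707963267948966 [-0.75  0.33  1.12  0.    1.7  -2.32]
-1.5707963267948966 [-0.75  0.33  1.12 -0.    1.7   0.82]
2.975 (array([ 0.39827347, -0.28050183,  0.47636319]), array([ 0.27499643,  0.01131981, -0.96146946])) 310.77979333176114
pickle_bottle 0.63 [256.0, 270.0, 30.0, 40.0] [ 0.674 -0.275  0.   ]
charcoal 0.74 [273.0, 205.0, 27.0, 34.0] [ 0.556 -0.247  0.   ]
ring_box 0.98 [337.0, 201.0, 34.0, 34.0] [ 0.549 -0.145  0.   ]
solder_spool 0.74 [222.0, 166.0, 34.0, 34.0] [ 0.492 -0.328  0.   ]
tweezers 0.64 [216.0, 255.0, 14.0, 36.0] [ 0.645 -0.342  0.   ]
flux_bottle 0.81 [406.0, 263.0, 24.0, 24.0] [ 0.661 -0.019  0.   ]
1.5707963267948966 [-0.04  0.17  1.34  0.    1.64 -1.61]
-1.5707963267948966 [-0.04  0.17  1.34 -0.    1.64  1.53]
4.7417 (array([0.37883126, 0.09913599, 0.47644315]), array([ 0.27522048,  0.01106292, -0.96140833])) 310.77979333176114
flux_well 0.76 [229.0, 215.0, 44.0, 54.0] [0.554 0.061 0.   ]
spool_seat 0.7 [319.0, 224.0, 50.0, 45.0] [0.57  0.208 0.   ]
tweezer_rest 0.66 [281.0, 178.0, 142.0, 48.0] [0.492 0.143 0.   ]
flux_bottle 0.62 [168.0, 274.0, 26.0, 28.0] [ 0.662 -0.046 -0.   ]
```

```bash
python3 - <<'E'
import cv2
a=cv2.imread('pics/w0.png');b=cv2.imread('pics/w1.png')
cv2.imwrite('pics/w0z.png',cv2.resize(a[120:320,160:430],None,fx=2.96,fy=2.96,interpolation=cv2.INTER_CUBIC))
cv2.imwrite('pics/w1z.png',cv2.resize(b[140:300,140:360],None,fx=3.6,fy=3.6,interpolation=cv2.INTER_CUBIC))
E
```

```text
(no output)
```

View pics/w0z.png

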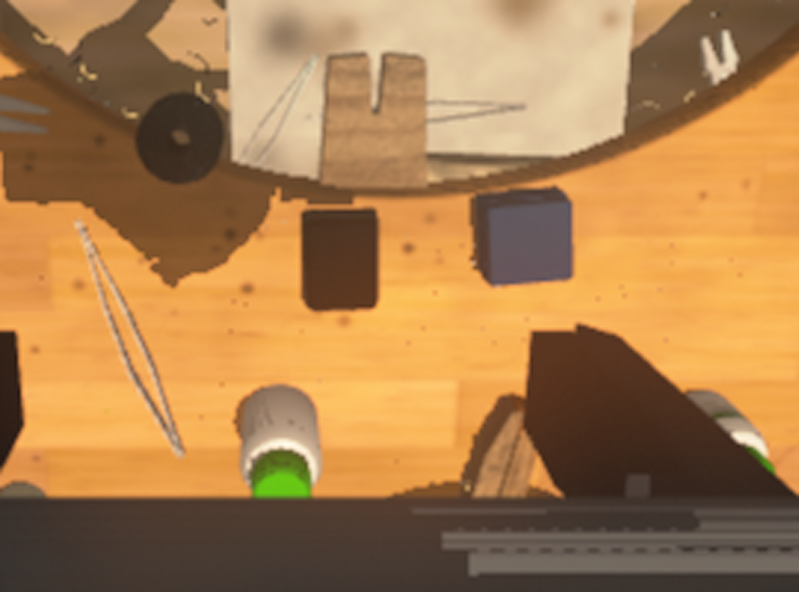

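View pics/w1z.png

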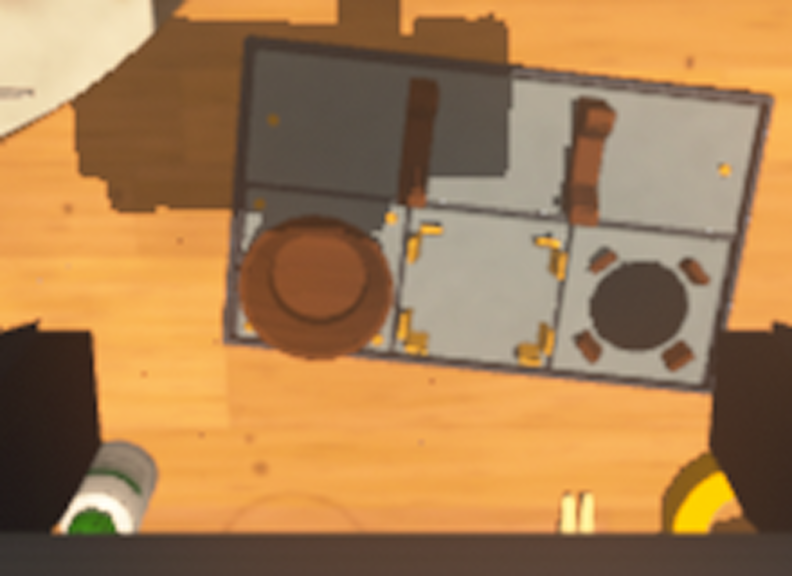

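```bash
cat > pk.py <<'E'
from h import *
import pickle
E
python3 - <<'E'
from h import *
# refetch calibrations: current wrist pose is w1; w0 identical orientation, shifted
c1=viewer.camera('wrist'); ct=viewer.camera('top'); cs=viewer.camera('scene')
o0=np.array([0.39827347,-0.28050183,0.47636319]); 
c0=dict(c1); R=cv2.Rodrigues(np.array(c1['rvec'],float))[0]; c0['tvec']=-R@o0
W1=lambda x,y,z: at(c1,x/3.6+140,y/3.6+140,z)[:2]
W0=lambda x,y,z: at(c0,x/2.96+160,y/2.96+120,z)[:2]
T=lambda x,y,z: at(ct,x/2.5+100,y/2.5+100,z)[:2]
S=lambda x,y,z: at(cs,x/2.5+100,y/2.5+100,z)[:2]
np.set_printoptions(precision=4,suppress=True)
def tray(f,pts):
    P=np.array([f(*p,0.01) for p in pts]); # FR, FL, RL, RR
    m=P.mean(0); ya=(P[1]-P[0]+P[2]-P[3])/2; xa=(P[3]-P[0]+P[2]-P[1])/2
    print('tray',m,'len',np.linalg.norm(ya),np.linalg.norm(xa),'yaw',np.arctan2(-ya[0],ya[1]),np.arctan2(xa[1],xa[0]))
tray(W1,[(250,40),(770,97),(710,388),(228,342)])
tray(T,[(280,347),(58,320),(82,188),(298,217)])
tray(S,[(489,357),(297,555),(168,450),(350,303)])
print('spoolseat',W1(638,305,.008),T(113,228,.008),S(235,441,.008))
print('well rim',W1(316,287,.029),T(251,243,.029),'bore',W1(320,275,.012), S(361,310,.026))
print('chseat', W1(486,294,.012),T(183,235,.012))
print('rest', [W1(*p,.025) for p in ((421,140),(590,160))],[T(*p,.025) for p in ((133,297),(206,306))])
print('spool',W0(180,138,.026),T(632,315,.026))
print('char',[W0(*p,.024) for p in ((303,210),(378,210),(378,309),(303,309))],T(549,249,.022))
print('tw',[W0(*p,.005) for p in ((80,225),(180,452))],[T(*p,.005) for p in ((632,140),(680,268))])
print('flux',T(350,138,.066),S(324,178,.062), 'pickle',T(596,143,.081),S(458,48,.077))
print('ring',T(458,259,.025), W0(525,237,.025))
E
```

```text
tray [0.5283 0.1367] len 0.22065782875928563 0.1368216963807349 yaw -0.10797870490939912 -0.11243310484658835
tray [0.5288 0.1335] len 0.22326804902967967 0.13488862106317437 yaw -0.1052407878761751 -0.10719558570884302
tray [0.5229 0.1436] len 0.20995537389180585 0.1298398491348509 yaw -0.12834621442525274 -0.031257088246884855
spoolseat [0.5679 0.2039] [0.5677 0.2037] [0.5663 0.2058]
well rim [0.551  0.0613] [0.5532 0.0604] bore [0.5518 0.0618] [0.5522 0.0586]
chseat [0.5609 0.1353] [0.5618 0.1317]
rest [array([0.4875, 0.106 ]), array([0.4961, 0.1765])] [array([0.4968, 0.1752]), array([0.4894, 0.1029])]
spool [ 0.4882 -0.3271] [ 0.4895 -0.3258]
char [array([ 0.5261, -0.2656]), array([ 0.5261, -0.2273]), array([ 0.5804, -0.2256]), array([ 0.5803, -0.2652])] [ 0.5553 -0.2422]
tw [array([ 0.5396, -0.3842]), array([ 0.6763, -0.3347])] [array([ 0.6764, -0.3354]), array([ 0.5406, -0.3841])]
flux [ 0.6546 -0.0364] [ 0.6522 -0.0324] pickle [ 0.6529 -0.2756] [ 0.6501 -0.272 ]
ring [ 0.5424 -0.1484] [ 0.5404 -0.1514]
```

```bash
python3 - <<'E'
from h import *
bot.move_ptp((0.54,-0.035,0.22),down(np.pi/2)); c=viewer.camera('wrist'); save(c,'w2'); ct=viewer.camera('top')
print(bot.get_obs()['time_s'],c['tvec'],c['rvec'])
for z in (0,.05,.066): print(z,proj(c,[0.6535,-0.0345,z]).round(1))
d=best(c,'flux_bottle'); print(d and (d['score'],d['rect']))
# green cap centroid, w and top
for n,cc in (('w',c),('t',ct)):
    g=cv2.inRange(cv2.cvtColor(np.ascontiguousarray(cc['frame']),cv2.COLOR_RGB2HSV),(45,120,60),(80,255,255))
    k,l,s,m=cv2.connectedComponentsWithStats(g)
    for i in range(1,k):
        if s[i,4]>15: print(n,s[i],m[i],at(cc,*m[i],.062).round(4))
E
```

```text
6.0417 [ 0.03480861 -0.55221615  0.22194785] [-2.06936965 -2.06885348 -0.29360519]
0 [[252.5 250.8]]
0.05 [[252.5 270.7]]
0.066 [[252.5 278.3]]
(0.69, [251.3, 263.6, 32.3, 46.2])
w [242 272  18  16 215] [250.38139535 279.66511628] [ 0.6577 -0.0368  0.062 ]
t [350  66   9   9  58] [353.9137931   70.17241379] [ 0.8884 -0.3237  0.062 ]
t [332 151  12  13 116] [337.56034483 156.96551724] [ 0.6582 -0.2787  0.062 ]
```

View pics/w2.png

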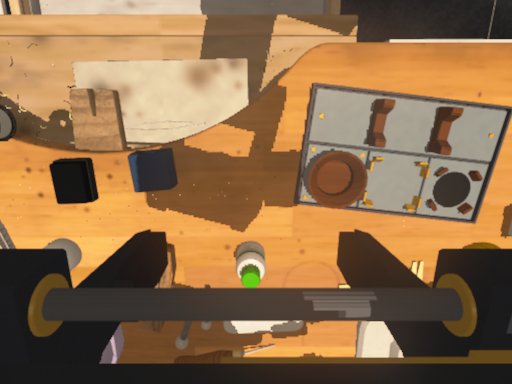

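The flux bottle shows clearly between the fingers, with its cap at (251,280). This agrees with the top view to 1–2 mm, so I'll pick it.

```bash
cat >> h.py <<'E'
YAW=-0.108; ex=np.array([np.cos(YAW),np.sin(YAW)])
PX=YAW+np.pi   # closing line along tray x
def near(phi,p):
    # pick equivalent half-turn with smaller last-joint travel
    q0=bot.get_obs()['joint_positions']; b=None
    for f in (phi,phi+np.pi):
        q=bot.solve_ik(p,down(f))
        if q is not None:
            c=np.abs(np.array(q)-q0).max()
            if b is None or c<b[0]: b=(c,f)
    return down(b[1])
def st(t=''):
    o=bot.get_obs(); print(t,round(o['time_s'],1),'w',round(o['width'],4),'f',np.round(o['contact_force'],1),'g',np.round(o['gripper_force'],1),np.round(o['eef_pos'],4))
def pick(x,y,z,phi,op,N,hover=0.15):
    r=near(phi,(x,y,hover)); bot.set_gripper(op); bot.move_ptp((x,y,hover),r)
    bot.move_linear((x,y,z+.03),speed=.2); bot.move_linear((x,y,z),speed=.05); st('at')
    bot.set_gripper(0,N); st('grip'); bot.move_linear((x,y,hover),speed=.12); st('up')
def place(x,y,z,phi,op,hover=0.15):
    r=near(phi,(x,y,hover)); bot.move_ptp((x,y,hover),r)
    bot.move_linear((x,y,z+.03),speed=.15); bot.move_linear((x,y,z),speed=.04); st('down')
    bot.set_gripper(op); bot.wait(.2); st('rel'); bot.move_linear((x,y,hover),speed=.15)
E
python3 - <<'E'
from h import *
pick(0.654,-0.0355,0.023,np.pi/2,0.066,15,0.13)
c=viewer.camera('wrist'); save(c,'w3')
place(0.5525,0.061,0.033,np.pi/2,0.06,0.14)
c=viewer.camera('wrist'); save(c,'w4')
for n in ('top',):
    ct=viewer.camera(n); save(ct,'t4')
E
```

```text
at 8.5 w 0.0661 f [-0.3  0.3 -0.8] g 0.0 [ 0.6541 -0.0355  0.0231]
grip 9.1 w 0.0353 f [ 0.1 -0.5  0.3] g 15.0 [ 0.6541 -0.0355  0.0231]
up 10.1 w 0.0355 f [-0.4  0.5 -0.4] g 15.0 [ 0.6536 -0.0354  0.1291]
down 12.4 w 0.0354 f [ 0.5  0.3 -1.2] g 15.0 [0.5526 0.061  0.0332]
rel 13.1 w 0.06 f [ 0.5 -0.5  0.3] g 0.0 [0.5525 0.061  0.033 ]
```

Next are the charcoal, spool and tweezers, checking each one's placing from the saved pictures.

```bash
python3 - <<'E'
from h import *
pick(0.5545,-0.244,0.005,np.pi/2,0.062,20,0.15)
place(0.5602,0.1325,0.0145,PX,0.058,0.14)
bot.move_ptp((0.45,0.1,0.30),down(np.pi/2)); c=viewer.camera('wrist'); save(c,'w5'); st()
ct=viewer.camera('top'); save(ct,'t5')
a=cv2.resize(c['frame'][120:300,130:370],(800,600),interpolation=cv2.INTER_CUBIC)
cv2.imwrite('pics/w5z.png',a[:,:,::-1])
print(proj(c,[[0.5525,0.061,.075],[0.5525,0.061,.029],[.5602,.1325,.032]]).round(1))
E
```

```text
at 16.9 w 0.0622 f [ 0.6  0.4 -0.2] g 0.0 [ 0.5546 -0.2441  0.0051]
grip 17.4 w 0.0375 f [0.3 0.3 1.2] g 19.9 [ 0.5546 -0.2441  0.0052]
up 18.8 w 0.0377 f [-0.2 -0.  -2.2] g 19.9 [ 0.5542 -0.2438  0.1492]
down 22.5 w 0.0373 f [-0.6  0.4 -1.6] g 19.9 [0.5603 0.1325 0.0146]
rel 23.2 w 0.0583 f [0.5 0.2 0.6] g 0.0 [0.5602 0.1325 0.0145]
 25.7 w 0.0576 f [-0.6  0.5  0.4] g 0.0 [0.4501 0.1    0.2995]
[[222.8 242.2]
 [225.7 228.6]
 [275.2 234.3]]
```

View pics/w5z.png

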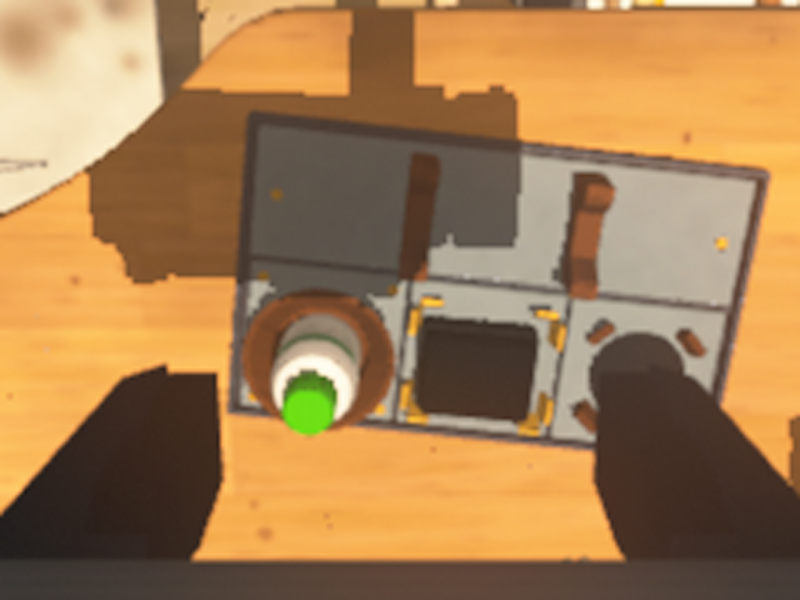

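The flux bottle stands in its cup, with the cap at zoom (309,405) as predicted. The charcoal lies inside the brackets, around (475,368). The spool is next.

```bash
python3 - <<'E'
from h import *
pick(0.4888,-0.3265,0.004,np.pi/2-0.6,0.066,20,0.15)
c=viewer.camera('wrist'); save(c,'w6')
place(0.5679,0.2037,0.0135,PX,0.062,0.14)
bot.move_ptp((0.47,-0.30,0.30),down(np.pi/2)); c=viewer.camera('wrist'); save(c,'w7'); st()
a=cv2.resize(c['frame'][120:300,130:370],(800,600),interpolation=cv2.INTER_CUBIC)
cv2.imwrite('pics/w7z.png',a[:,:,::-1])
print(proj(c,[[0.54,-0.384,.005],[0.6764,-0.335,.005],[.608,-.3595,.005]]).round(1))
ct=viewer.camera('top'); save(ct,'t7')
a=cv2.resize(ct['frame'][160:260,120:253],(798,600),interpolation=cv2.INTER_CUBIC)
cv2.imwrite('pics/t7z.png',a[:,:,::-1]); print(proj(ct,[.5679,.2037,.034]))
E
```

```text
at 29.3 w 0.0662 f [0.1 0.  0.8] g 0.0 [ 0.4889 -0.3266  0.0041]
grip 29.8 w 0.0369 f [0.3 0.2 2.3] g 19.6 [ 0.4889 -0.3266  0.0042]
up 31.2 w 0.0373 f [ 0.2 -0.4 -1.2] g 19.8 [ 0.4886 -0.3263  0.1493]
down 34.9 w 0.037 f [-0.7 -0.  -1. ] g 19.8 [0.5681 0.2037 0.0137]
rel 35.6 w 0.0619 f [-0.7 -0.2 -0.3] g 0.0 [0.5679 0.2037 0.0135]
 38.9 w 0.0621 f [ 0.1 -0.   0.4] g 0.0 [ 0.4702 -0.2996  0.2998]
[[195.9 201.8]
 [230.6 282.3]
 [213.9 243.5]]
[[142.3344252  189.66605123]]
```

View pics/t7z.png

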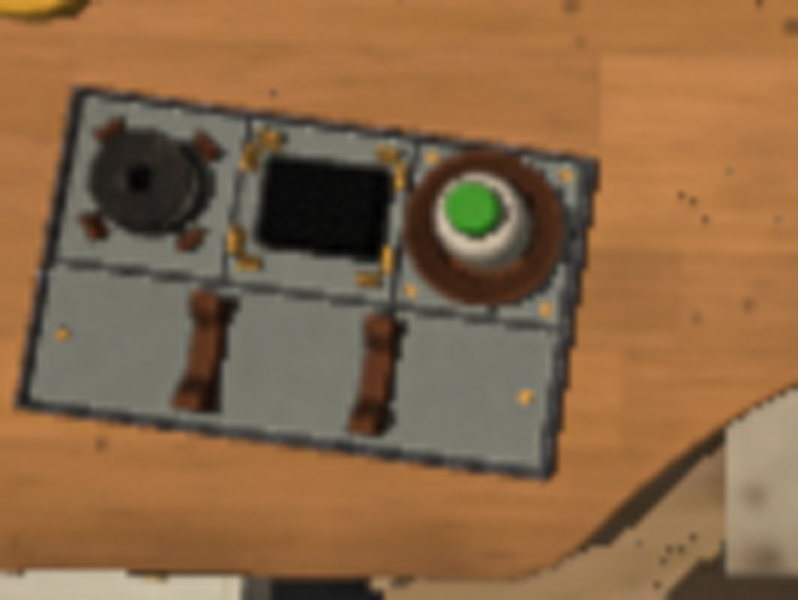

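View pics/w7z.png

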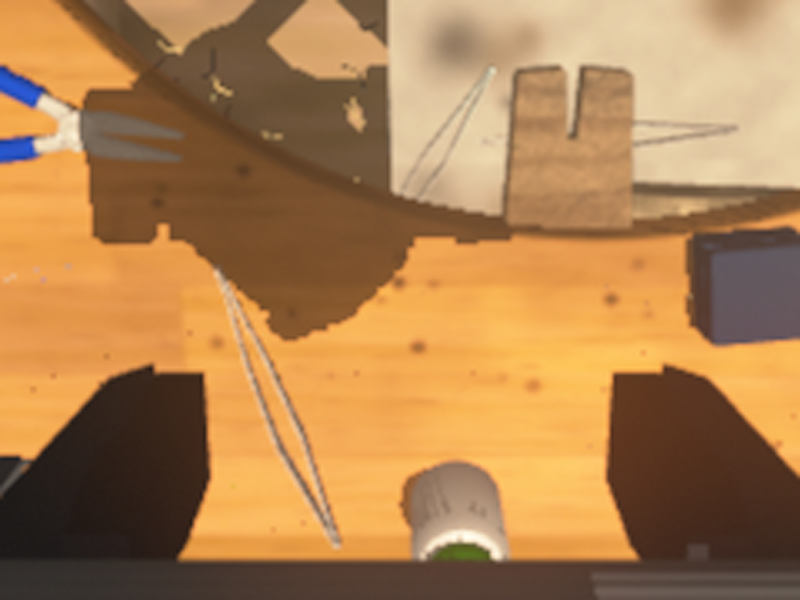

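The spool sits between the lugs at zoom (140,180). The tweezer tips, at (220,270) and (337,545), match my estimate. I'll pick them.

```bash
python3 - <<'E'
from h import *
pick(0.608,-0.3597,0.003,0.345+np.pi/2,0.04,20,0.15)
place(0.493,0.1397,0.0255,PX,0.035,0.14)
bot.move_ptp((0.40,0.1,0.30),down(np.pi/2)); c=viewer.camera('wrist'); save(c,'w8'); st()
a=cv2.resize(c['frame'][120:300,130:370],(800,600),interpolation=cv2.INTER_CUBIC)
cv2.imwrite('pics/w8z.png',a[:,:,::-1])
bot.move_ptp((0.35,-0.3,0.30),down(np.pi/2))
c=viewer.camera('scene'); save(c,'s8')
a=cv2.resize(c['frame'][90:315,150:450],(800,600),interpolation=cv2.INTER_CUBIC)
cv2.imwrite('pics/s8z.png',a[:,:,::-1])
E
```

```text
at 41.8 w 0.0398 f [ 0.5 -0.   0. ] g 0.0 [ 0.6081 -0.3598  0.0031]
grip 42.3 w 0.0114 f [-0.2  0.5  1.2] g 20.0 [ 0.608  -0.3597  0.0031]
up 43.7 w 0.0112 f [ 0.1 -0.1  0.5] g 20.0 [ 0.6078 -0.3595  0.1491]
down 47.7 w 0.0118 f [ 0.1 -0.5 -0.1] g 20.0 [0.4931 0.1397 0.0256]
rel 48.4 w 0.035 f [0.3 0.4 0.2] g 0.0 [0.493  0.1397 0.0255]
 50.9 w 0.0352 f [-0.1  0.5  0.4] g 0.0 [0.4001 0.1    0.2995]
```

View pics/w8z.png

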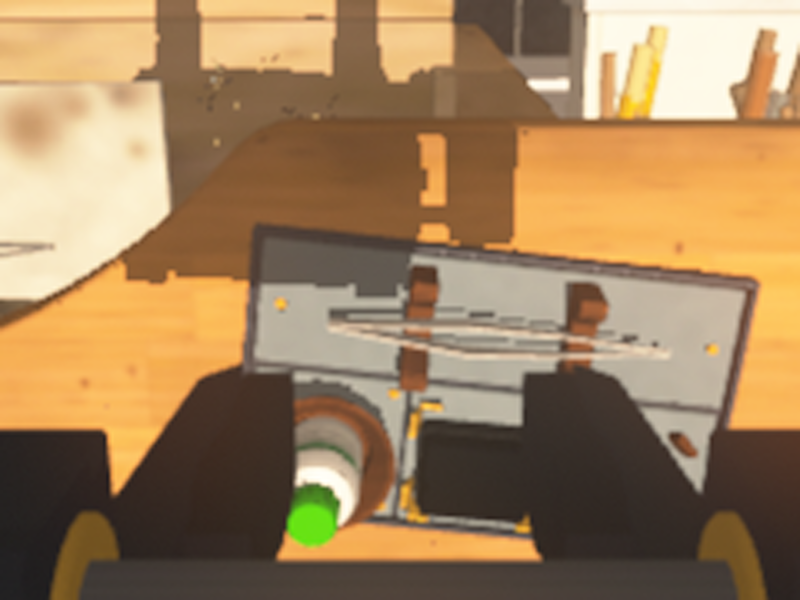

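View pics/s8z.png

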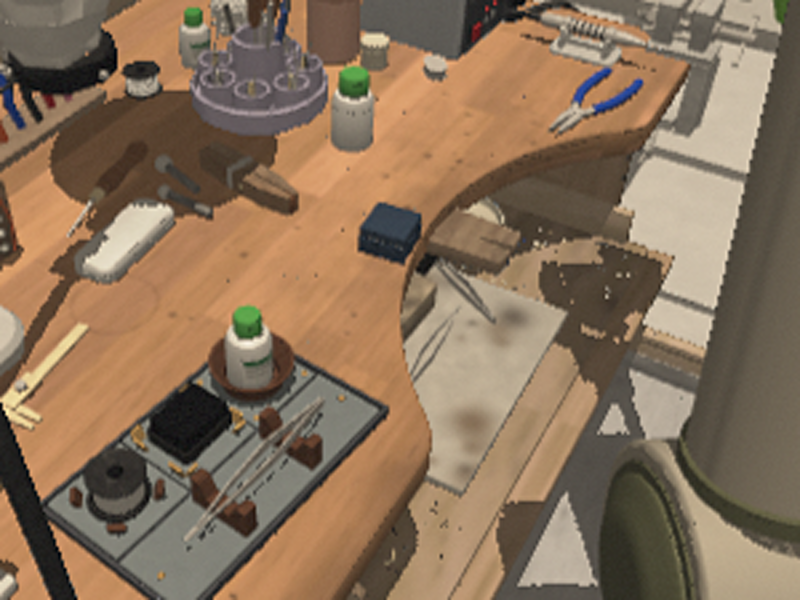

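All four items are in their seats. The tweezers lie across both notches, the charcoal is flat, and the pickle bottle and ring box haven't moved.

```bash
python3 -c "
from h import *
bot.wait(.5); print(bot.hand_in()); st()"
```

```text
the job is handed in; nothing more can be done
None
the job is handed in; nothing more can be done
```

I handed the job in at about 53 s: the last pictures show the flux bottle, spool, charcoal and tweezers in their places and the pickle bottle and ring box where they started, though the hand-in returned no verdict.

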